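# Prop the board press's drop guard open on its stay bar

### The arm

A 7-joint arm with a two-finger parallel gripper is mounted at the origin on the work surface. World frame = base frame: x ahead of the robot, y to its left, z up, the work surface at z = 0. Lengths are in m, angles in rad, forces in N, time in s.
With the tool pointing down it reaches from about 0.4 to 0.85 m from the base axis. Payload 4.5 kg.
Tool frame: the origin (TCP) lies at the very end of the fingers, on their centre line; the grasp point (between the pads) lies 19 mm behind it (tcp_to_grasp is the z of the grasp point in the tool frame, in m); z points along the fingers, y is the line along which they close (so a half turn about z gives the same grasp; the last joint's range is limited). The gripper opens to 88 mm and grips with 3 to 60 N. Pads are 18 mm wide; open, the fingers measure 123 mm over their backs; the gripper's body (75 mm by 187 mm) begins 45 mm behind the grasp point.
Start: joints at [-1.238, 0.689, -0.195, 1.565, 0.157, 0.902, -0.215], TCP at [0.184, 0.597, 0.239] pointing down, gripper open.
Joint ranges: [-3.01, 3.01], [-0.46, 2.08], [-1.47, 1.51], [0.13, 2.56], [-1, 4.14], [0.04, 2.09], [-2.66, 2.66]. Speed limits (rad/s): [2.57, 2.57, 3.14, 3.14, 3.14, 3.14, 3.14].

### API

Orientations are given as a unit quaternion [x, y, z, w].
In Python, from plant import * gives the robot as it stands. The module is installed in compiled form; this text tells all that it offers.
- The arm moves only by the shell command python3 -m jog 'ROWS' [OPENING] [FORCE]. ROWS is JSON, a list that holds one entry, the list of rows, each a list of 6 numbers: the shift along the tool's x, y, z in m, then the turn, a rotation vector about the tool's x, y, z in rad. In form: [[[dx, dy, dz, ax, ay, az], ...]]. A call has 1 to 12 rows; each row shifts and turns the commanded pose from where the row before left it, along the tool's axes as they then stand; what a row does not reach is not made up. A row lasts 1/8 s, in which the tool goes at most 62.5 mm and 10.7 degrees, less where a joint would pass 70% of its speed; a pose out of reach is approached as far as the arm can. A call with a gripper value outside its range is refused whole. OPENING is the finger opening in m, from 0 to 0.0881, set as the call begins (- or left out, the last holds). The fingers move at their own pace and stop on an object; FORCE is the grip in N (left out, the last holds). Time passes only in rows, so rows that do not move let the fingers close. It gives the time, the measured TCP pose, the force, the opening and the grip force at its end, in the units of the state.
- get_state(): the state, without advancing time (a new reading comes with each control period).
- snapshot(name): name is "side" or "top" or "wrist"; returns a dict with "frame" (420x560x3 uint8, red, green, blue), "mtx" (3x3 intrinsics, pixels), "D" ([k1, k2, p1, p2, k3] as OpenCV has them; the pictures are not rectified), "xyz" and "orientation" of the camera in the world; the wrist camera has in their place "mount" (4x4, takes a point from camera to tool coordinates, whose origin is the TCP and whose axes are the flange's). Camera axes: x right, y down, z forward; pixel columns grow to the right and rows downward; lengths in m; the calibration is good to about 2 mm. A picture is of the moment at which its call begins: read the wrist's pose just before it. There is no depth.
- finish_job(): hands the job in; it is judged then, once.
The state is a dict: "clock": time; "q": joint angles; "qd": joint speeds; "joint_torque": joint torques, N m; "tool_pos": TCP position; "eef_rot": TCP orientation; "contact_force": force on the tool from outside, world axes, zero at the start; "moment": the same for the moment, N m; "opening": opening from 0.0 (shut) to 1.0 (fully open); "finger_force": force on a finger pad.
Only numpy, scipy, OpenCV 4.12 (cv2) and the standard library are available. Lean on these libraries where they do the work, as an engineer would, in place of code of your own. Each camera call takes 0.05 s, during which the arm holds its last target. There are 200 camera calls.

### The job

The drop guard of the grey board press must be propped open for loading. Swing the stay bar, folded to the right, well up from its folded position by its shank and let go of it while the guard is still down (its stiff hinge holds it), then take it again by the T-handle, lift the guard with it and bring the cross pin over the notched plate from the right. Feel along the plate's edge for the notch, lower the pin fully into it and let go so that the guard stays up; never let the guard drop, and leave the things around the press where they are.

Things in the scene. Friction and masses are not known exactly. Their poses are not given: they have to be found in the camera images.
- press_ref (a point): Reference of the grey board press, a fixed machine 300 mm deep (x) and 360 mm wide (y), yawed up to 15 degrees: the point on its underside, at table height, straight below the bar's hinge. x points from the robot into the machine, y left along the guard, z up. The bar moves in the plane x = 0. A grey head block starts at x = 70 mm (165 mm high); the bed reaches from x = -50 to 250 mm.
- guard (a joint): Height in m by which the drop guard (clear panel in a steel frame, 280 mm wide, 50 mm high) has been lifted: 0 down, at most 0.11. It slides straight up, weighs about 0.7 kg (varies by 15 %) plus 0.15 kg of bar, slides with about 1.5 N of friction, and falls when let go.
- bar (a joint): Angle in rad of the stay bar: 0 lying level to the right (towards -y of press_ref), 1.571 upright, 2.2 at most (leaning left). Stiff hinge (about 0.3 N m): it stays where it is left. Pulled up too far from its own arc, it lifts the guard along. At the start it lies folded at 0.1 to 0.4.
- hinge (a point): The stay bar's hinge at the top of the guard, 100 mm above the table when the guard is down; rises with the guard, carries the bar. Axes as press_ref. A small steel bracket stands just in front of it; the guard's top edge is 30 mm below it.
- shank (a point): Place to grip the folded bar: centre line of the aluminium shank, 85 mm from the hinge. The shank is a strip 12 mm thick (x of press_ref), 24 mm wide, 156 mm long from the hinge. Axes turn with the bar: x along the hinge axis (into the machine), -y along the bar away from the hinge.
- pin (a point): The bar's steel cross pin, 14 mm in diameter, 120 mm from the hinge, 20 mm out of the shank's back, with an end flange 20 mm in diameter, 5 mm thick; the slot between shank and flange straddles the plate. The point is on the pin's axis, 17 mm behind the bar's mid-plane; its height is 262 mm when down in the notch, 276 mm on the plate's plain edge. Axes as shank.
- head (a point): Centre of the dark wooden T-handle at the bar's free end, 174 mm from the hinge, 10 mm in front of the bar's mid-plane: a block 90 mm across (x of press_ref, overhanging the shank front and back), 24 mm wide (in the swing direction), 40 mm long along the bar. Axes as shank. Held across the 24 mm, fingers along the bar, it cannot turn in the fingers: turn the hand with the bar.
- weight: a bystander: wooden paperweight block 200 x 45 x 35 mm lying in front of the press; origin under its centre
- inkstone: a bystander: dark ink slab 130 x 90 x 25 mm lying to the right of the press; origin under its centre
- dish: a bystander: white plate, 170 mm across; origin under its centre
- inkbowl: a bystander: white bowl, 130 mm across, 50 mm high; origin under its centre
- brush: a bystander: brush lying flat; origin below it, within its length
- inkbottle: a bystander: black bottle, 60 mm across, 140 mm high; origin under its centre
- brushpot: a bystander: blue-glazed pot, 80 mm across, 110 mm high; origin under its centre
- stamp: a bystander: upright stone block 45 x 45 x 80 mm; origin under its centre
- column_top (a point): Centre of the top of the grey column on the head block, 245 mm above the table, at x = 95, y = 45 mm of press_ref (column 90 x 120 mm). The notched plate is bolted on it and stands at its front.
- notch_zone (a point): Middle of the zone, at x = 17, y = 38 mm of press_ref, where the steel plate's notch may be; 269 mm high, level with the plate's top edge. Plate: upright, 10 mm thick (x = 12 to 22), 74 mm wide. Its one square notch is 22 mm wide, 14 mm deep. The plate is set sideways: the notch's centre lies up to 20 mm left or right (y) of here, unmeasured; the plate's right (-y) end is 24 mm right of it.

How it is judged:
By the outcome, as a careful person would: the job done as asked, in the order asked, and still so for the second after the job is handed in, with the robot touching nothing.
It also fails if it takes over 64 s, if anything falls off the work surface, if the arm or the gripper's body presses on something with over 40 N, if the wrist force passes 120 N, or if a joint passes its speed limit or range.

## Working session

There is one attempt and no reset: what is moved stays moved. The work goes in short steps, Python scripts to look and compute and a shell command to move; the robot and the scene stay as the last step left them, time stands still between calls to the robot, and variables do not carry over. Pictures are saved under pics/ and viewed, at most 10 in all, crops included, and the job is handed in when it is done.

```bash
mkdir -p pics; ls
cat > h.py <<'E'
import numpy as np, cv2
from scipy.spatial.transform import Rotation as R
from plant import *
def cam(name):
    s=get_state(); d=snapshot(name)
    K=np.array(d["mtx"]);D=np.array(d["D"])
    if name=="wrist":
        T=np.eye(4);T[:3,:3]=R.from_quat(s["eef_rot"]).as_matrix();T[:3,3]=s["tool_pos"]
        M=T@np.array(d["mount"])
    else:
        M=np.eye(4);o=np.array(d["orientation"])
        M[:3,:3]=R.from_quat(o).as_matrix() if o.size==4 else o
        M[:3,3]=d["xyz"]
    return dict(im=d["frame"],K=K,D=D,M=M)
def save(c,f): cv2.imwrite(f,c["im"][:,:,::-1])
def ray(c,p):
    u=cv2.undistortPoints(np.array([[p]],float),c["K"],c["D"])[0,0]
    v=c["M"][:3,:3]@np.array([u[0],u[1],1.]); return c["M"][:3,3],v/np.linalg.norm(v)
def onz(c,p,z):
    o,v=ray(c,p); return o+v*(z-o[2])/v[2]
def tri(c1,p1,c2,p2):
    o1,a=ray(c1,p1);o2,b=ray(c2,p2)
    t=np.linalg.lstsq(np.c_[a,-b],o2-o1,rcond=None)[0]
    x,y=o1+a*t[0],o2+b*t[1]; return (x+y)/2,np.linalg.norm(x-y)
def proj(c,P):
    Mi=np.linalg.inv(c["M"]);r=cv2.Rodrigues(Mi[:3,:3])[0]
    return cv2.projectPoints(np.array(P,float).reshape(-1,1,3),r,Mi[:3,3],c["K"],c["D"])[0].reshape(-1,2)
E
python3 - <<'E'
from h import *
import pickle
for n in("side","top"):
    c=cam(n);save(c,f"pics/{n}0.png");pickle.dump(c,open(n+".pkl","wb"));print(n,c["M"].round(3).tolist(),c["K"].tolist())
s=get_state();print(s)
E
```

```text
pics
side [[1.0, -0.022, 0.006, 0.452], [-0.02, -0.696, 0.718, -0.876], [-0.012, -0.718, -0.696, 1.018], [0.0, 0.0, 0.0, 1.0]] [[429.9040803469565, 0.0, 287.0449496318052], [0.0, 429.9040803469565, 208.29874465621074], [0.0, 0.0, 1.0]]
top [[0.018, -0.996, 0.088, 0.335], [-1.0, -0.018, -0.001, -0.009], [0.002, -0.088, -0.996, 1.609], [0.0, 0.0, 0.0, 1.0]] [[416.51643042716995, 0.0, 279.45781135644734], [0.0, 416.51643042716995, 210.10574401675606], [0.0, 0.0, 1.0]]
{'clock': 0.1, 'q': array([-1.23815513,  0.68984172, -0.19451385,  1.56624081,  0.15730642,
        0.90252522, -0.21510208]), 'qd': array([ 0.00128904, -0.00191939, -0.00058427, -0.00274441,  0.00010659,
        0.00047479, -0.00145848]), 'joint_torque': array([-4.15404502e-03, -5.28494668e+01, -1.27195459e+00, -1.53835773e+01,
       -5.26345486e-02,  1.97491936e-03,  2.86893862e-05]), 'tool_pos': array([0.18388851, 0.59673768, 0.23802632]), 'eef_rot': array([ 1.48828824e-01,  9.88862640e-01, -8.10388865e-04, -5.24910921e-05]), 'contact_force': array([ 0.16238578, -0.41296946, -0.23912337]), 'moment': array([-0.00299276,  0.00602874,  0.00973288]), 'finger_force': 0.0, 'opening': 0.9996803499617991}
```

View pics/side0.png

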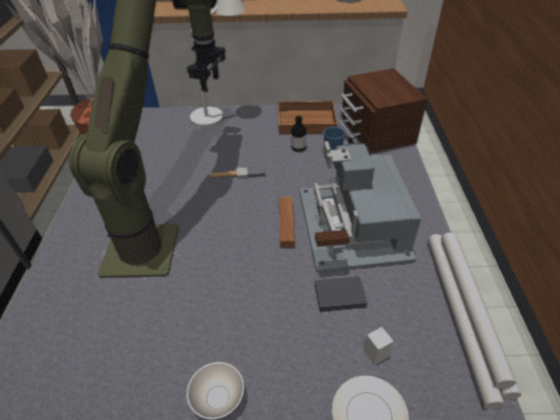

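View pics/top0.png

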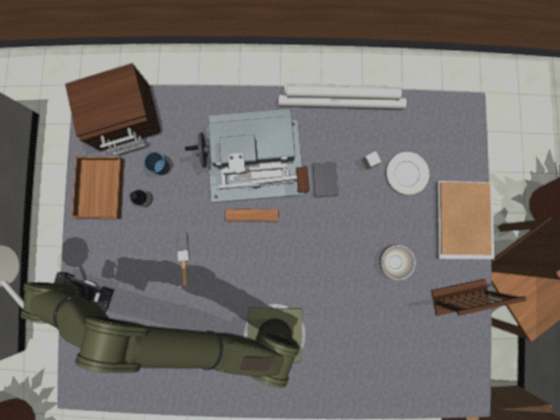

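Run:
```python
from h import *
import pickle
S=pickle.load(open("side.pkl","rb"));T=pickle.load(open("top.pkl","rb"))
a=cv2.resize(T["im"][105:225,195:345],None,fx=2.66,fy=5,interpolation=3) if 0 else cv2.resize(T["im"][105:225,200:310],None,fx=3.6,fy=3.6,interpolation=3)
b=cv2.resize(S["im"][140:275,295:405],None,fx=3.6,fy=3.6,interpolation=3)
o=np.zeros((600,800,3),np.uint8);o[:a.shape[0],:a.shape[1]]=a;o[:b.shape[0],400:400+b.shape[1]]=b
o=np.clip(o.astype(float)*1.5,0,255).astype(np.uint8)
cv2.imwrite("pics/crop0.png",o[:,:,::-1])
```

```text
(no output)
```

View pics/crop0.png

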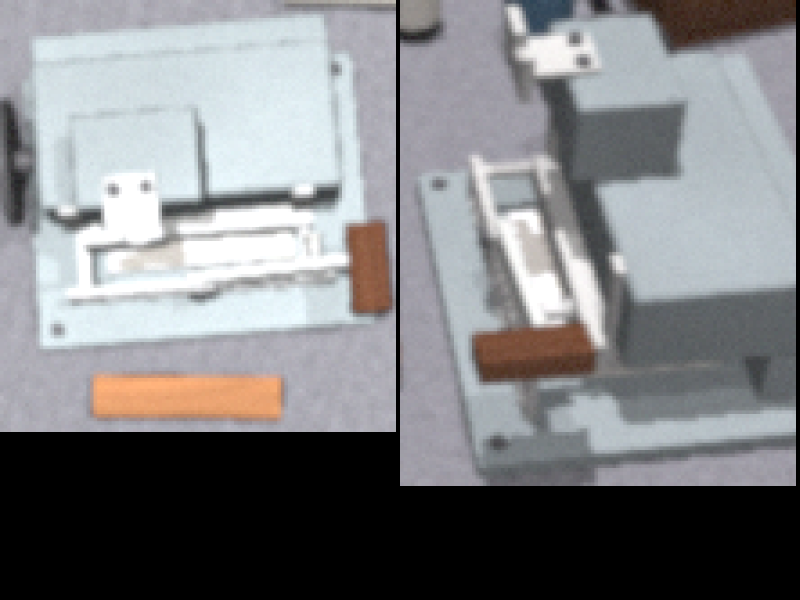

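Run:
```python
from h import *
import pickle
S=pickle.load(open("side.pkl","rb"));T=pickle.load(open("top.pkl","rb"))
t=lambda x,y:(200+(x+.5)/3.6-.5,105+(y+.5)/3.6-.5)
s=lambda x,y:(295+(x-400+.5)/3.6-.5,140+(y+.5)/3.6-.5)
print("bed FL,FR z~.012",onz(T,t(42,347),.012),onz(T,t(390,316),.012),onz(T,t(352,56),.012))
print("side bed FL,FR",onz(S,s(419,178),.012),onz(S,s(480,470),.012))
for n,p in dict(colBL=(72,115),colBR=(195,106),colFR=(199,202),colFL=(76,209)).items():print(n,onz(T,t(*p),.245))
print("side col FR,BR",onz(S,s(579,105),.245),onz(S,s(686,100),.245))
print("headblock top: BL BR FR",[onz(T,t(*p),.165).round(4) for p in((33,40),(324,16),(337,186))], "side FR",onz(S,s(622,298),.165))
for n,c,p in(("T",T,None),("S",S,None)):
    h=cv2.cvtColor(c["im"],cv2.COLOR_RGB2HSV)
    m=((h[...,0]<12)&(h[...,1]>110)).astype(np.uint8)
    k=np.zeros_like(m)
    if n=="T":k[160:198,292:312]=1
    else:k[225:250,310:355]=1
    m*=k;ys,xs=np.nonzero(m);print(n,len(xs),xs.mean(),ys.mean(),xs.min(),xs.max(),ys.min(),ys.max())
    if n=="T":pt=(xs.mean(),ys.mean())
    else:ps=(xs.mean(),ys.mean())
print("head",tri(T,pt,S,ps))
# head top face corners: near-front-top in both
print("head top FL-ish", tri(T,t(349,226),S,s(474,335)),tri(T,t(388,224),S,s(592,345)))
```

```text
bed FL,FR z~.012 [0.50597378 0.25398775 0.012     ] [ 0.5462557  -0.11909002  0.012     ] [ 0.83275957 -0.07444276  0.012     ]
side bed FL,FR [0.50800639 0.25589627 0.012     ] [ 0.54274039 -0.10212167  0.012     ]
colBL [0.69901492 0.19530111 0.245     ]
colBR [0.70935545 0.0807435  0.245     ]
colFR [0.61840881 0.07474419 0.245     ]
colFL [0.60996656 0.18849334 0.245     ]
side col FR,BR [0.62489504 0.07611982 0.245     ] [0.71002646 0.07943014 0.245     ]
headblock top: BL BR FR [array([0.7964, 0.249 , 0.165 ]), array([ 0.8256, -0.0398,  0.165 ]), array([ 0.6535, -0.0552,  0.165 ])] side FR [ 0.64858343 -0.05916532  0.165     ]
T 204 302.171568627451 179.12254901960785 297 307 168 190
S 337 331.7299703264095 237.22848664688428 316 347 230 244
head (array([ 0.57829335, -0.08901419,  0.13952319]), np.float64(0.0029239943854641377))
head top FL-ish (array([ 0.57497163, -0.07173712,  0.15277876]), np.float64(0.08148180330976415)) (array([ 0.61853081, -0.10568438,  0.1636211 ]), np.float64(0.0032077329598286827))
```

```bash
cat >> h.py <<'E'
REF=np.array([.570,.082,0]);YAW=np.radians(5.2)
PW=R.from_euler("z",YAW).as_matrix()
def W(p): return REF+PW@np.array(p,float)
def P(w): return PW.T@(np.array(w)-REF)
def tool(z,y):  # press-frame finger dir and closing dir -> world R
    z=np.array(z,float);z/=np.linalg.norm(z);y=np.array(y,float);y-=z*(y@z);y/=np.linalg.norm(y)
    return PW@np.c_[np.cross(y,z),y,z]
def delta(pw,Rw):
    s=get_state();Rc=R.from_quat(s["eef_rot"]).as_matrix()
    d=np.array(pw)-s["tool_pos"]
    print("t",s["clock"],"shift in tool",(Rc.T@d).round(4),"turn",R.from_matrix(Rc.T@Rw).as_rotvec().round(4),"shift in target tool",(Rw.T@d).round(4))
def shankR(beta=97,alpha=6):
    b,a=np.radians(beta),np.radians(alpha)
    back=np.array([-np.sin(a),-np.cos(b)*np.cos(a),np.sin(b)*np.cos(a)])
    return tool(-back,[1,0,0])
def barpt(r,th,g=0,x=0): return np.array([x,-r*np.cos(th),.1+g+r*np.sin(th)])
E
python3 - <<'E'
from h import *
Rs=shankR();p=W(barpt(.09,.227))
g=p+Rs@np.array([0,0,.012]);pre=g-Rs[:,2]*.16;print(g,pre)
delta(pre,Rs)
E
```

```text
[ 0.57932867 -0.00666498  0.10840969] [0.56091538 0.01113169 0.26634711]
t 0.1 shift in tool [-0.5327 -0.4487 -0.0275] turn [-0.0214 -0.1681  1.1723] shift in target tool [-0.6162  0.3157  0.0806]
```

```bash
python3 -m jog '[[[0,0,-0.016,-0.003,-0.024,0.1675],[0,0,-0.016,-0.003,-0.024,0.1675],[0,0,-0.016,-0.003,-0.024,0.1675],[0,0,-0.016,-0.003,-0.024,0.1675],[0,0,-0.016,-0.003,-0.024,0.1675],[0,0,-0.016,-0.003,-0.024,0.1675],[0,0,-0.016,-0.003,-0.024,0.1675]]]' 0.045 10
python3 - <<'E'
from h import *
Rs=shankR();p=W(barpt(.09,.227))
g=p+Rs@np.array([0,0,.012]);pre=g-Rs[:,2]*.16
print(get_state()["q"]);delta(pre,Rs)
E
```

```text
clock: 0.98
tool_pos: [0.1768, 0.601, 0.3504]
eef_rot: [0.672, 0.736, -0.002, 0.08]
contact_force: [-1.0, 0.3, -0.0]
opening: 0.511
finger_force: 0.0
[-1.54094469  0.63883142  0.22519565  1.3362598   0.00339218  1.26372737
 -1.26283456]
t 0.975 shift in tool [-0.6056  0.3139  0.1929] turn [-0.0001  0.0003 -0.0054] shift in target tool [-0.6074  0.3106  0.1928]
```

```bash
python3 -m jog '[[[-0.05,0.026,0.009,0,0,0],[-0.05,0.026,0.009,0,0,0],[-0.05,0.026,0.009,0,0,0],[-0.05,0.026,0.009,0,0,0],[-0.05,0.026,0.009,0,0,0],[-0.05,0.026,0.009,0,0,0],[-0.05,0.026,0.009,0,0,0],[-0.05,0.026,0.009,0,0,0],[-0.05,0.026,0.009,0,0,0],[-0.05,0.026,0.009,0,0,0],[-0.05,0.026,0.009,0,0,0],[-0.05,0.026,0.009,0,0,0]]]'
python3 - <<'E'
from h import *
import pickle
Rs=shankR();p=W(barpt(.09,.227))
g=p+Rs@np.array([0,0,.012]);pre=g-Rs[:,2]*.16
print(get_state()["q"]);delta(pre,Rs)
c=cam("wrist");pickle.dump(c,open("w1.pkl","wb"))
im=c["im"].copy()
for q,col in((barpt(0,.227),(255,0,0)),(barpt(.09,.227),(0,255,0)),(barpt(.174,.227,x=-.01),(255,0,255)),((.095,.045,.245),(255,255,0)),((.017,.038,.269),(0,255,255)),((.07,-.144,.165),(255,128,0)),((-.05,-.18,.012),(0,0,255))):
    u=proj(c,W(q))[0];print(u.round(1));cv2.circle(im,tuple(int(v) for v in u.round()),3,col,-1)
cv2.imwrite("pics/w1.png",cv2.resize(im,(800,600))[:,:,::-1])
E
```

```text
clock: 2.48
tool_pos: [0.5527, 0.0269, 0.3481]
eef_rot: [0.67, 0.738, -0.002, 0.079]
contact_force: [-0.0, 0.3, -0.5]
opening: 0.508
finger_force: 0.0
[-0.39838217  0.43349103  0.29099934  1.74704432  0.00487725  0.8779873
 -0.04451624]
t 2.475 shift in tool [-0.0065 -0.002   0.0834] turn [-0.0003 -0.0019  0.0002] shift in target tool [-0.0063 -0.002   0.0834]
[273.7  93.3]
[274.7 176.8]
[266.9 248.9]
[436.4  48. ]
[330.6  57.5]
[341.9 237.9]
[233.8 211.9]
```

View pics/w1.png

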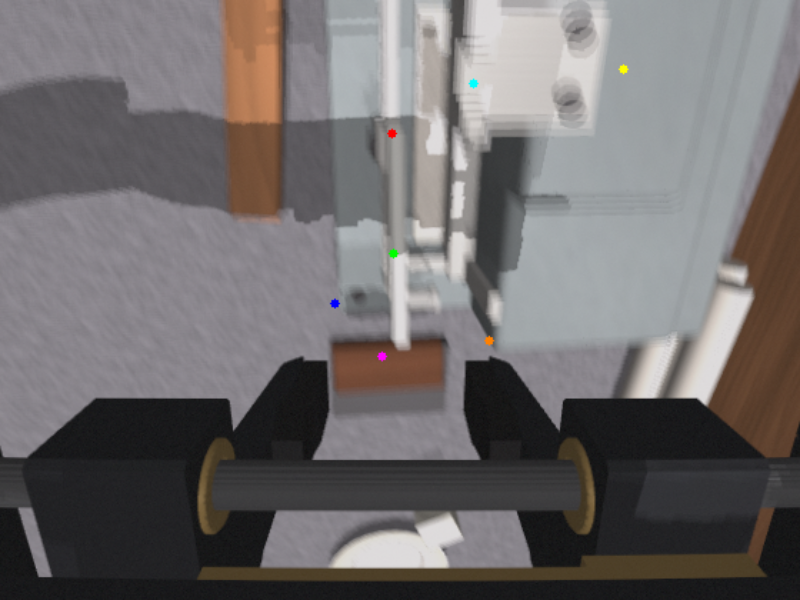

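```bash
sed -i 's/REF=np.array(\[.570,.082,0\])/REF=np.array([.573,.080,0])/' h.py
python3 - <<'E'
from h import *
Rs=shankR();p=W(barpt(.09,.227))
g=p+Rs@np.array([0,0,.012])
delta(g,Rs)
E
```

```text
t 2.525 shift in tool [ 0.0031 -0.002   0.2432] turn [ 0.0019  0.0064 -0.0113] shift in target tool [ 0.0016 -0.0015  0.2433]
```

```bash
python3 -m jog '[[[0.001,0,0.04,0,0,0],[0,0,0.04,0,0,0],[0,0,0.04,0,0,0],[0,0,0.04,0,0,0],[0,0,0,0,0,0],[0,0,0,0,0,0]]]'
python3 - <<'E'
from h import *
import pickle
Rs=shankR();p=W(barpt(.09,.227))
g=p+Rs@np.array([0,0,.012]);delta(g,Rs)
c=cam("wrist");im=c["im"].copy()
for q,col in((barpt(0,.227),(255,0,0)),(barpt(.09,.227),(0,255,0)),(barpt(.174,.227,x=-.01),(255,0,255)),((.07,-.144,.165),(255,128,0)),((-.05,-.18,.012),(0,0,255))):
    u=proj(c,W(q))[0];cv2.circle(im,tuple(int(v) for v in u.round()),3,col,-1)
cv2.imwrite("pics/w2.png",cv2.resize(im,(800,600))[:,:,::-1])
E
```

```text
clock: 3.28
tool_pos: [0.571, 0.0119, 0.1914]
eef_rot: [0.67, 0.738, -0.001, 0.08]
contact_force: [-0.2, 0.2, -0.3]
opening: 0.512
finger_force: 0.0
t 3.275 shift in tool [-0.0114  0.0004  0.0855] turn [ 0.0014 -0.0015 -0.0004] shift in target tool [-0.0113  0.0005  0.0855]
```

View pics/w2.png

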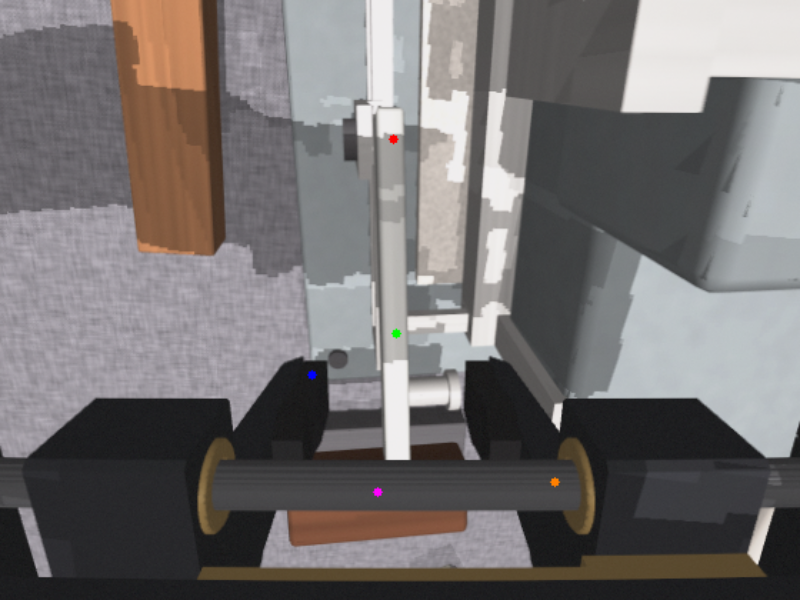

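```bash
python3 -m jog '[[[-0.011,0,0.02,0,0,0],[0,0,0.025,0,0,0],[0,0,0.025,0,0,0],[0,0,0.016,0,0,0],[0,0,0,0,0,0],[0,0,0,0,0,0]]]' && python3 -m jog '[[[0,0,0,0,0,0],[0,0,0,0,0,0],[0,0,0,0,0,0],[0,0,0,0,0,0],[0,0,0,0,0,0]]]' 0.0 12
python3 - <<'E'
from h import *
Rs=shankR()
p=W(barpt(.09,.227));g=p+Rs@np.array([0,0,.012]);delta(g,Rs)
s=get_state();h=Rs.T@(W(barpt(0,0))-(s["tool_pos"]-Rs[:,2]*.012));print("hinge from grasp, tool axes",h.round(4))
for th in np.arange(.3,.85,.1):
    print(th.round(2),(Rs.T@(W(barpt(.09,th))-p)).round(4))
E
```

```text
clock: 4.08
tool_pos: [0.5821, -0.0084, 0.1078]
eef_rot: [0.67, 0.738, -0.001, 0.08]
contact_force: [-0.6, -0.0, 0.2]
opening: 0.508
finger_force: 0.0
clock: 4.7
tool_pos: [0.5801, -0.0088, 0.1064]
eef_rot: [0.67, 0.738, -0.003, 0.079]
contact_force: [-3.3, 0.3, 2.2]
opening: 0.151
finger_force: 12.0
t 4.7 shift in tool [-0.0003  0.0024 -0.0017] turn [-0.0024 -0.0015 -0.0002] shift in target tool [-0.0003  0.0024 -0.0017]
hinge from grasp, tool axes [0.0892 0.0014 0.0077]
0.3 [ 0.0009  0.0007 -0.0065]
0.4 [ 0.003   0.0016 -0.0152]
0.5 [ 0.0059  0.0025 -0.0237]
0.6 [ 0.0096  0.0033 -0.0318]
0.7 [ 0.0141  0.0042 -0.0395]
0.8 [ 0.0194  0.0049 -0.0468]
```

```bash
python3 -m jog '[[[0.001,0.0007,-0.0065,0,0,0],[0.002,0.0009,-0.0087,0,0,0],[0.003,0.0009,-0.0085,0,0,0],[0.0037,0.0008,-0.0081,0,0,0],[0,0,0,0,0,0]]]'; python3 -m jog '[[[0.0045,0.0009,-0.0077,0,0,0],[0.0053,0.0007,-0.0073,0,0,0],[0,0,0,0,0,0],[0,0,0,0,0,0]]]'
python3 - <<'E'
from h import *
s=get_state();Rc=R.from_quat(s["eef_rot"]).as_matrix();p=P(s["tool_pos"]-Rc[:,2]*.012)-[0,0,.1];print(p,np.hypot(p[1],p[2]),np.arctan2(p[2],-p[1]),s["contact_force"],s["moment"])
E
```

```text
clock: 5.32
tool_pos: [0.5787, 0.0046, 0.1382]
eef_rot: [0.67, 0.738, -0.003, 0.079]
contact_force: [-6.2, -2.4, 1.9]
opening: 0.148
finger_force: 11.9
clock: 5.82
tool_pos: [0.5776, 0.016, 0.1521]
eef_rot: [0.67, 0.738, -0.003, 0.079]
contact_force: [-7.1, -2.9, 3.6]
opening: 0.147
finger_force: 11.9
[-0.00246649 -0.06271483  0.06392782] 0.08955398445966915 0.7949759516482116 [-7.14700214 -2.91550944  3.59822802] [-0.76736066  1.61202515 -0.08581738]
```

```bash
python3 -m jog '[[[0,0,0,0,0,0],[0,0,0,0,0,0],[0,0,0,0,0,0]]]' 0.045; python3 -m jog '[[[0,0,-0.02,0,0,0],[0,0,-0.03,0,0,0],[0,0,-0.04,0,0,0],[0,0,-0.04,0,0,0],[0,0,-0.04,0,0,0],[0,0,-0.02,0,0,0],[0,0,0,0,0,0],[0,0,0,0,0,0]]]'
python3 - <<'E'
from h import *
import pickle
s=get_state();print(s["q"])
out=[]
for n in("side","top"):
    c=cam(n);pickle.dump(c,open(n+"1.pkl","wb"))
    im=c["im"].copy()
    for q in(barpt(0,.795),barpt(.174,.795,x=-.01)):
        u=proj(c,W(q))[0];print(u)
    x,y=(290,130) if n=="side" else (205,100)
    out.append(cv2.resize(im[y:y+110,x:x+110],(396,396),interpolation=3))
    h=cv2.cvtColor(c["im"],cv2.COLOR_RGB2HSV);m=((h[...,0]<12)&(h[...,1]>110)).astype(np.uint8)
    k,l,st,ce=cv2.connectedComponentsWithStats(m)
    print([(st[i].tolist(),ce[i].round(1).tolist()) for i in range(1,k) if 60<st[i,4]<600 and x<ce[i][0]<x+110 and y<ce[i][1]<y+110])
c=cam("wrist");pickle.dump(c,open("w3.pkl","wb"));out.append(cv2.resize(c["im"],(528,396)))
o=np.hstack(out[:2]);cv2.imwrite("pics/st1.png",np.clip(o*1.4,0,255).astype(np.uint8)[:,:,::-1])
E
```

```text
clock: 6.2
tool_pos: [0.5806, 0.0173, 0.1518]
eef_rot: [0.67, 0.738, -0.0, 0.081]
contact_force: [0.6, -0.7, -0.3]
opening: 0.471
finger_force: 0.0
clock: 7.2
tool_pos: [0.5569, 0.0372, 0.3378]
eef_rot: [0.67, 0.738, -0.002, 0.079]
contact_force: [-0.7, -0.3, -0.7]
opening: 0.517
finger_force: 0.0
[-0.4209413   0.4540477   0.30185379  1.74906561 -0.00578227  0.85977448
 -0.05371224]
[323.5937146  205.13087349]
[329.88058721 203.14064767]
[([314, 198, 34, 11, 218], [331.1, 203.3])]
[255.40666154 181.05493895]
[289.69406748 175.59171539]
[([285, 163, 11, 26, 222], [289.7, 176.1])]
```

View pics/st1.png

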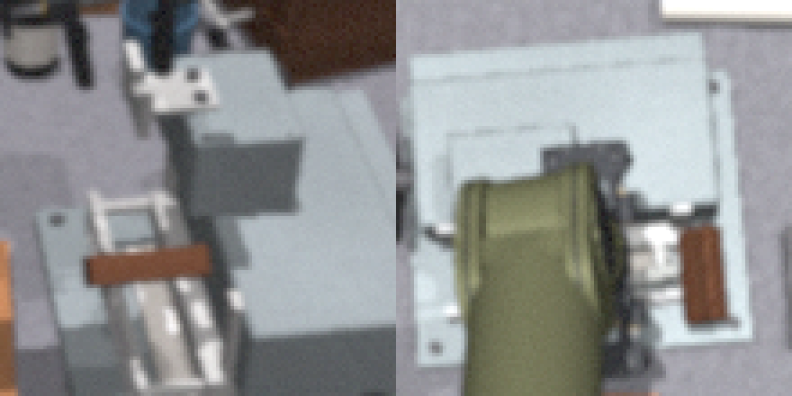

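```bash
cat >> h.py <<'E'
def headR(th): return tool([0,np.cos(th),-np.sin(th)],[0,-np.sin(th),-np.cos(th)])
E
python3 - <<'E'
from h import *
s=get_state();print(P(s["tool_pos"]))
Rh=headR(.795);pre=W(barpt(.275,.795,x=-.01));print(pre)
delta(pre,Rh)
E
```

```text
[-0.02005123 -0.04135352  0.33747079]
[ 0.58049503 -0.11269206  0.29631249]
t 7.35 shift in tool [-0.1451  0.004   0.0598] turn [0.7791 0.6285 1.4989] shift in target tool [ 0.0101  0.1368 -0.0765]
```

```bash
python3 -m jog '[[[-0.04,0,-0.02,0,0,0],[-0.05,0,-0.02,0,0,0],[-0.055,0,-0.01,0,0,0]]]'; python3 -m jog '[[[0,0,0,0.065,0.0524,0.125],[0,0,0,0.065,0.0524,0.125],[0,0,0,0.065,0.0524,0.125],[0,0,0,0.065,0.0524,0.125],[0,0,0,0.065,0.0524,0.125],[0,0,0,0.065,0.0524,0.125],[0,0,0,0.065,0.0524,0.125],[0,0,0,0.065,0.0524,0.125],[0,0,0,0.065,0.0524,0.125],[0,0,0,0.065,0.0524,0.125],[0,0,0,0.065,0.0524,0.125],[0,0,0,0.065,0.0524,0.125]]]'  0.06 ; python3 -m jog '[[[0,0,0,0,0,0],[0,0,0,0,0,0]]]'
python3 - <<'E'
from h import *
s=get_state();print(P(s["tool_pos"]),s["q"])
Rh=headR(.795);pre=W(barpt(.275,.795,x=-.01))
delta(pre,Rh)
E
```

```text
clock: 7.72
tool_pos: [0.5648, -0.1016, 0.4059]
eef_rot: [0.669, 0.739, -0.002, 0.08]
contact_force: [1.4, -1.1, -0.9]
opening: 0.51
finger_force: 0.0
clock: 9.22
tool_pos: [0.5646, -0.1011, 0.4043]
eef_rot: [0.924, 0.039, -0.017, -0.379]
contact_force: [0.1, -0.4, 0.1]
opening: 0.68
finger_force: 0.0
clock: 9.48
tool_pos: [0.5648, -0.1003, 0.4052]
eef_rot: [0.925, 0.043, -0.016, -0.378]
contact_force: [-0.7, 0.2, -0.2]
opening: 0.679
finger_force: 0.0
[-0.02454066 -0.17885228  0.40524106] [ 0.2209246   0.72467371  0.45891946  1.33381511 -0.84461542  1.74549473
 -0.70061574]
t 9.475 shift in tool [0.0143 0.0862 0.0681] turn [-0.0005 -0.0003  0.0031] shift in target tool [0.0145 0.0861 0.0681]
```

```bash
python3 -m jog '[[[0.005,0.029,0.023,0,0,0],[0.005,0.029,0.023,0,0,0],[0.0045,0.028,0.022,0,0,0],[0,0,0,0,0,0],[0,0,0,0,0,0]]]'
python3 - <<'E'
from h import *
s=get_state();print(P(s["tool_pos"]),s["q"])
Rh=headR(.795);delta(W(barpt(.157,.795,x=-.01)),Rh)
c=cam("wrist");im=c["im"].copy()
for q,col in((barpt(0,.795),(255,0,0)),(barpt(.194,.795,x=-.01),(0,255,0)),(barpt(.194,.795,x=-.055),(255,0,255)),((.017,.038,.269),(0,255,255)),((.05,-.015,.245),(255,255,0))):
    u=proj(c,W(q))[0];print(u.round(1));cv2.circle(im,tuple(int(v) for v in u.round()),3,col,-1)
cv2.imwrite("pics/w4.png",cv2.resize(im,(800,600))[:,:,::-1])
E
```

```text
clock: 10.1
tool_pos: [0.5809, -0.1127, 0.2981]
eef_rot: [0.925, 0.043, -0.016, -0.378]
contact_force: [-0.2, 0.2, 0.8]
opening: 0.678
finger_force: 0.0
[-0.00963054 -0.19263831  0.29811759] [ 0.24221953  0.85631675  0.43374606  1.39665072 -0.87226558  1.60698413
 -0.56988554]
t 10.1 shift in tool [-0.0006  0.0012  0.1193] turn [-0.0002 -0.0019  0.0032] shift in target tool [-0.0004  0.0012  0.1193]
[278.1 156.6]
[278.7 214.7]
[278.3 272. ]
[127.4 154.1]
[175.2 120.1]
```

View pics/w4.png

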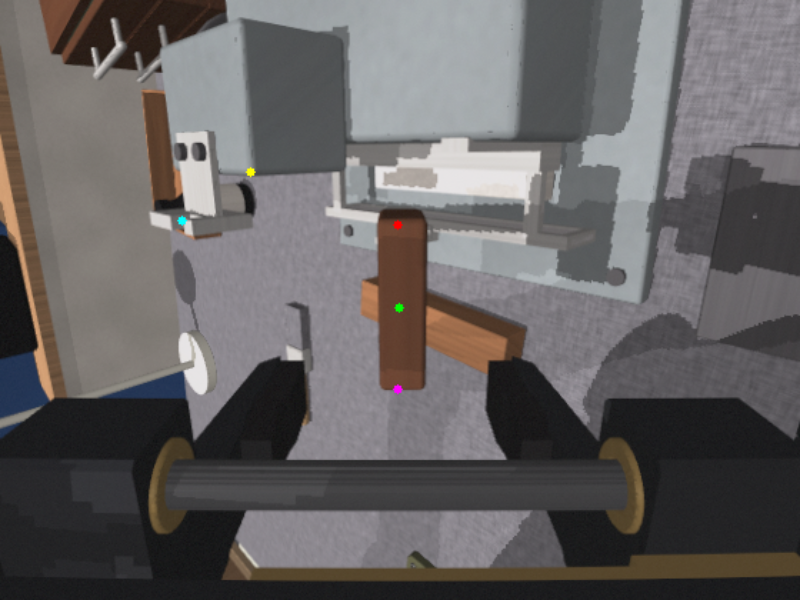

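```bash
python3 - <<'E'
from h import *
c=cam("wrist")
def onx(p,x):
    o,v=ray(c,p);o=P(o);v=PW.T@v;return o+v*(x-o[0])/v[0]
for p in((150,214),(252,214),(253,224),(152,226)):print(p,onx((p[0]*.7,p[1]*.7),.012),onx((p[0]*.7,p[1]*.7),.022))
E
python3 -m jog '[[[0,0.001,0.03,0,0,0],[0,0,0.03,0,0,0],[0,0,0.03,0,0,0],[0,0,0.029,0,0,0],[0,0,0,0,0,0],[0,0,0,0,0,0]]]'
```

```text
(150, 214) [0.012      0.12304397 0.26006375] [0.022      0.04756981 0.28589576]
(252, 214) [0.012      0.06447974 0.20166399] [ 0.022      -0.00043321  0.23802755]
(253, 224) [0.012      0.01853372 0.22724364] [ 0.022      -0.03809353  0.25899428]
(152, 226) [0.012      0.06030974 0.28131357] [ 0.022      -0.00385121  0.30331348]
clock: 10.95
tool_pos: [0.5738, -0.032, 0.2124]
eef_rot: [0.925, 0.042, -0.015, -0.377]
contact_force: [0.1, -0.5, 0.6]
opening: 0.68
finger_force: 0.0
```

```bash
python3 -m jog '[[[0,0,0,0,0,0],[0,0,0,0,0,0],[0,0,0,0,0,0],[0,0,0,0,0,0],[0,0,0,0,0,0]]]' 0 40
python3 - <<'E'
from h import *
s=get_state();Rc=R.from_quat(s["eef_rot"]).as_matrix();print(P(s["tool_pos"]),P(s["tool_pos"]-.019*Rc[:,2]))
Z=PW.T@Rc[:,2];print("bar angle from hand",np.arctan2(-Z[2],Z[1]),s["q"])
for th in(.795,1.2):
    Rh=headR(th);print(Rh.T@(W(barpt(0,th,x=-.01))-s["tool_pos"]))
E
```

```text
clock: 11.58
tool_pos: [0.573, -0.031, 0.2111]
eef_rot: [0.925, 0.042, -0.016, -0.378]
contact_force: [-1.3, -2.0, -0.5]
opening: 0.272
finger_force: 40.0
[-0.01001195 -0.11051147  0.21109665] [-0.01004542 -0.12382407  0.22465296]
bar angle from hand 0.7944681721248934 [ 0.15492424  0.89922826  0.35479036  1.60801583 -0.95010658  1.35882185
 -0.48075296]
[ 1.19510684e-05 -1.09082439e-03  1.56697356e-01]
[ 1.19510684e-05 -6.27442772e-02  1.43591110e-01]
```

```bash
python3 -m jog '[[[0,-0.00785,0.0002,-0.05,0,0],[0,-0.00785,0.0002,-0.05,0,0],[0,-0.00785,0.0002,-0.05,0,0],[0,-0.00785,0.0002,-0.05,0,0],[0,0,0,0,0,0]]]' - 40; python3 -m jog '[[[0,-0.00785,0.0002,-0.05,0,0],[0,-0.00785,0.0002,-0.05,0,0],[0,-0.00785,0.0002,-0.05,0,0],[0,-0.00785,0.0002,-0.05,0,0],[0,0,0,0,0,0],[0,0,0,0,0,0]]]'
cat >> h.py <<'E'
def rep():
    s=get_state();Rc=R.from_quat(s["eef_rot"]).as_matrix();Z=PW.T@Rc[:,2];th=np.arctan2(-Z[2],Z[1])
    t=P(s["tool_pos"]);h=t+.157*Z;pin=t+.037*Z
    F=PW.T@s["contact_force"]
    print("t",s["clock"],"th",th.round(3),"tcp",t.round(4),"hinge",h.round(4),"pin",pin.round(4),"F",F.round(1),"q",s["q"].round(2),"open",round(s["opening"]*88,1))
E
python3 -c "
from h import *
rep()"
```

```text
clock: 12.2
tool_pos: [0.5706, -0.0062, 0.2313]
eef_rot: [0.958, 0.044, -0.012, -0.283]
contact_force: [-1.6, -1.1, 1.9]
opening: 0.268
finger_force: 40.0
clock: 12.95
tool_pos: [0.5678, 0.021, 0.2454]
eef_rot: [0.981, 0.044, -0.008, -0.188]
contact_force: [-3.1, -1.6, 6.7]
opening: 0.262
finger_force: 40.0
t 12.95 th 1.192 tcp [-0.0105 -0.0582  0.2454] hinge [-0.0104 -0.0002  0.0995] pin [-0.0105 -0.0446  0.211 ] F [-3.2 -1.3  6.7] q [-0.21  0.72  0.54  1.72 -0.82  1.09 -0.74] open 23.1
```

```bash
python3 -m jog '[[[0,0,0,0,0,0],[0,0,0,0,0,0],[0,0,0,0,0,0],[0,0,0,0,0,0]]]' 0.045 40
python3 - <<'E'
from h import *
rep()
c=cam("wrist");im=c["im"].copy()
import pickle;pickle.dump(c,open("w5.pkl","wb"))
for q,col in(((.012,.018,.269),(255,0,0)),((.012,.038,.269),(0,255,0)),((.012,.058,.269),(255,0,255)),((.05,-.015,.245),(255,255,0)),((.05,.105,.245),(255,255,0))):
    u=proj(c,W(q))[0];print(u.round(1));cv2.circle(im,tuple(int(v) for v in u.round()),2,col,-1)
cv2.imwrite("pics/w5.png",cv2.resize(im,(800,600))[:,:,::-1])
E
python3 -m jog '[[[0,0,0,0,0,0],[0,0,0,0,0,0],[0,0,0,0,0,0],[0,0,0,0,0,0]]]' 0 40
```

```text
clock: 13.45
tool_pos: [0.5682, 0.0215, 0.2449]
eef_rot: [0.981, 0.044, -0.008, -0.187]
contact_force: [-0.5, -0.2, 0.5]
opening: 0.512
finger_force: 0.0
t 13.45 th 1.194 tcp [-0.01   -0.0578  0.2449] hinge [-0.0098  0.      0.099 ] pin [-0.01   -0.0442  0.2105] F [-0.5 -0.2  0.5] q [-0.21  0.72  0.54  1.72 -0.82  1.09 -0.74] open 45.0
[108.8 221.9]
[ 78.6 216.7]
[ 51.1 212. ]
[191.2 138. ]
[ 23.4 130.8]
clock: 14.0
tool_pos: [0.5682, 0.0214, 0.2451]
eef_rot: [0.981, 0.044, -0.008, -0.187]
contact_force: [1.4, -0.1, -0.5]
opening: 0.271
finger_force: 40.0
```

View pics/w5.png

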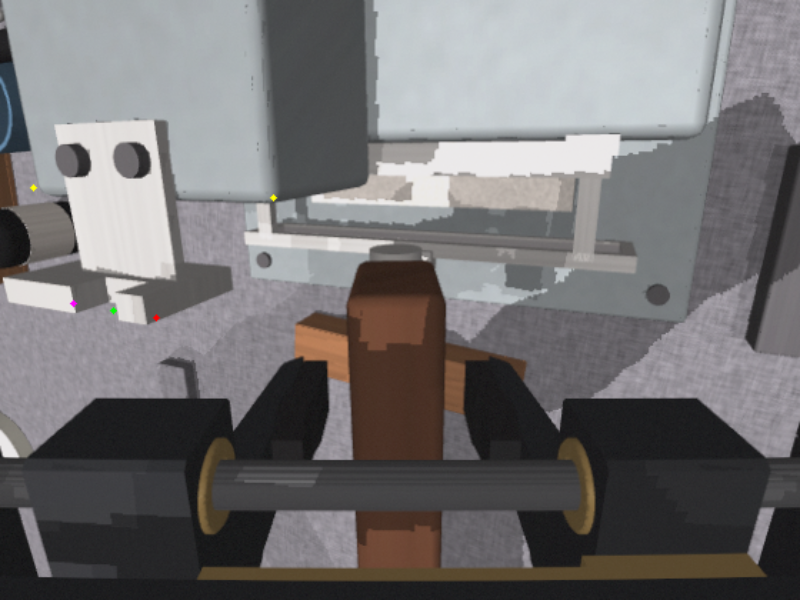

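```bash
python3 -m jog '[[[0,-0.0038,-0.0095,0,0,0],[0,-0.0038,-0.0095,0,0,0],[0,-0.0038,-0.0095,0,0,0],[0,-0.0038,-0.0095,0,0,0],[0,0,0,0,0,0]]]' - 45; python3 -c "
from h import *
rep()"
```

```text
clock: 14.62
tool_pos: [0.5681, 0.0218, 0.2872]
eef_rot: [0.981, 0.045, -0.007, -0.187]
contact_force: [2.0, 1.8, -7.3]
opening: 0.27
finger_force: 45.0
t 14.625 th 1.193 tcp [-0.0101 -0.0575  0.2872] hinge [-0.0098  0.0004  0.1413] pin [-0.01   -0.0438  0.2528] F [ 2.1  1.6 -7.3] q [-0.23  0.67  0.57  1.68 -0.77  1.16 -0.8 ] open 23.8
```

```bash
python3 -m jog '[[[0,-0.0038,-0.0095,0,0,0],[0,-0.0038,-0.0095,0,0,0],[0,-0.0038,-0.0095,0,0,0],[0,-0.0038,-0.0095,0,0,0],[0,0,0,0,0,0]]]'; python3 -c "
from h import *
rep()
s=get_state()
for th,y in((1.7,.028),):
  pass
# target: pin y=.022(plate plain edge between .018 end and notch) pin z .288
for y,z in((.0,.292),(.023,.288),(.023,.276)):
  th=np.arccos(-y/.12);g=z-.1-.12*np.sin(th);print(th,g);delta(W(barpt(.157,th,g,x=-.01)),headR(th))
"
```

```text
clock: 15.25
tool_pos: [0.5681, 0.0218, 0.3282]
eef_rot: [0.981, 0.045, -0.007, -0.187]
contact_force: [1.7, 1.9, -7.6]
opening: 0.269
finger_force: 45.0
t 15.25 th 1.193 tcp [-0.0101 -0.0575  0.3282] hinge [-0.0097  0.0004  0.1822] pin [-0.01   -0.0438  0.2938] F [ 1.8  1.7 -7.6] q [-0.24  0.62  0.59  1.62 -0.73  1.24 -0.86] open 23.7
1.5707963267948966 0.07199999999999998
t 15.25 shift in tool [ 0.0001 -0.0537  0.0204] turn [-0.3773 -0.0026 -0.    ] shift in target tool [ 0.0001 -0.0575 -0.0008]
1.763656342894471 0.07022479038439369
t 15.25 shift in tool [ 0.0001 -0.08    0.0359] turn [-5.702e-01 -2.600e-03 -3.000e-04] shift in target tool [ 0.0001 -0.0867 -0.013 ]
1.763656342894471 0.05822479038439374
t 15.25 shift in tool [ 0.     -0.0756  0.047 ] turn [-5.702e-01 -2.600e-03 -3.000e-04] shift in target tool [ 0.0001 -0.089  -0.0012]
```

```bash
python3 -m jog '[[[0,-0.00795,0.0002,-0.0506,0,0],[0,-0.00795,0.0002,-0.0506,0,0],[0,-0.00795,0.0002,-0.0506,0,0],[0,-0.00795,0.0002,-0.0506,0,0],[0,-0.00795,0.0002,-0.0506,0,0],[0,-0.00795,0.0002,-0.0506,0,0],[0,-0.00795,0.0002,-0.0506,0,0],[0,-0.00795,0.0002,-0.0506,0,0],[0,-0.00795,0.0002,-0.0506,0,0],[0,-0.00795,0.0002,-0.0506,0,0],[0,-0.00795,0.0002,-0.0506,0,0],[0,0,0,0,0,0]]]'; python3 -c "
from h import *
rep()"
```

```text
clock: 16.75
tool_pos: [0.5593, 0.1076, 0.3347]
eef_rot: [0.995, 0.045, 0.003, 0.09]
contact_force: [1.4, -1.2, -10.5]
opening: 0.269
finger_force: 45.1
t 16.75 th 1.751 tcp [-0.0111  0.0287  0.3347] hinge [-0.0114  0.0005  0.1803] pin [-0.0112  0.0221  0.2983] F [  1.3  -1.3 -10.5] q [-0.84  0.67  0.89  1.62 -0.36  1.09 -1.38] open 23.6
```

```bash
python3 -m jog '[[[0,-0.0009,0.005,0,0,0],[0,-0.0009,0.005,0,0,0],[0,-0.0007,0.004,0,0,0],[0,-0.0005,0.003,0,0,0],[0,0,0,0,0,0]]]'; python3 -c "
from h import *
rep()"; python3 -m jog '[[[0,-0.0004,0.002,0,0,0],[0,-0.0004,0.002,0,0,0],[0,0,0,0,0,0]]]';python3 -c "
from h import *
rep()"; python3 -m jog '[[[0,-0.0004,0.002,0,0,0],[0,0,0,0,0,0]]]';python3 -c "
from h import *
rep()"
```

```text
clock: 17.38
tool_pos: [0.5595, 0.1069, 0.3175]
eef_rot: [0.995, 0.044, 0.004, 0.09]
contact_force: [-3.8, -1.4, -10.1]
opening: 0.274
finger_force: 45.1
t 17.375 th 1.751 tcp [-0.011   0.028   0.3175] hinge [-0.0111 -0.      0.1631] pin [-0.011   0.0214  0.2811] F [ -3.9  -1.1 -10.1] q [-0.83  0.68  0.87  1.64 -0.38  1.05 -1.37] open 24.1
clock: 17.75
tool_pos: [0.5596, 0.1069, 0.3138]
eef_rot: [0.995, 0.044, 0.004, 0.09]
contact_force: [-4.5, -2.7, -10.7]
opening: 0.266
finger_force: 45.1
t 17.75 th 1.751 tcp [-0.0109  0.028   0.3138] hinge [-1.110e-02 -1.000e-04  1.593e-01] pin [-0.011   0.0214  0.2774] F [ -4.7  -2.3 -10.7] q [-0.83  0.69  0.87  1.65 -0.38  1.04 -1.37] open 23.4
clock: 18.0
tool_pos: [0.5596, 0.1069, 0.3118]
eef_rot: [0.995, 0.044, 0.004, 0.09]
contact_force: [-4.6, -2.3, -10.1]
opening: 0.269
finger_force: 45.1
t 18.0 th 1.751 tcp [-0.0109  0.028   0.3118] hinge [-1.100e-02 -1.000e-04  1.574e-01] pin [-0.0109  0.0214  0.2754] F [ -4.8  -1.9 -10.1] q [-0.83  0.69  0.87  1.65 -0.38  1.04 -1.37] open 23.7
```

```bash
for i in 1 2 3; do python3 -m jog '[[[0,-0.0002,0.001,0,0,0],[0,0,0,0,0,0]]]' >/dev/null;python3 -c "
from h import *
rep()" | cut -c1-200; done
```

```text
t 18.25 th 1.751 tcp [-0.0109  0.028   0.3114] hinge [-0.011  -0.      0.1569] pin [-0.0109  0.0214  0.275 ] F [-6.6 -1.7 -5.2] q [-0.83  0.69  0.87  1.65 -0.38  1.03 -1.37] open 23.9
t 18.5 th 1.75 tcp [-0.0109  0.028   0.3111] hinge [-0.0109 -0.      0.1566] pin [-0.0109  0.0214  0.2747] F [-8.8 -0.  -1.4] q [-0.83  0.69  0.87  1.65 -0.38  1.03 -1.37] open 23.5
t 18.75 th 1.75 tcp [-0.0108  0.028   0.3109] hinge [-0.0107  0.      0.1564] pin [-0.0108  0.0214  0.2745] F [-10.4   1.    5.3] q [-0.83  0.69  0.87  1.65 -0.38  1.03 -1.37] open 23.7
```

```bash
python3 -m jog '[[[0,-0.0026,-0.0013,-0.0169,0,0],[0,-0.0026,-0.0005,-0.0169,0,0],[0,-0.0026,-0.0005,-0.0169,0,0],[0,-0.0026,-0.0006,-0.0169,0,0],[0,0,0,0,0,0]]]' >/dev/null;python3 -c "
from h import *
rep()"; python3 -m jog '[[[0,-0.0026,-0.0007,-0.0169,0,0],[0,-0.0026,-0.0007,-0.0169,0,0],[0,0,0,0,0,0]]]' >/dev/null;python3 -c "
from h import *
rep()"
```

```text
t 19.375 th 1.819 tcp [-0.011   0.0385  0.311 ] hinge [-0.0111 -0.      0.1588] pin [-0.011   0.0294  0.2751] F [-9.3 -1.3  0.7] q [-0.89  0.72  0.91  1.64 -0.35  1.04 -1.43] open 23.8
t 19.75 th 1.853 tcp [-0.011   0.0438  0.3107] hinge [-1.120e-02  1.000e-04  1.599e-01] pin [-0.0111  0.0335  0.2752] F [-8.2 -1.7 -2.2] q [-0.92  0.74  0.93  1.63 -0.33  1.05 -1.45] open 23.6
```

```bash
for i in 1 2 3; do python3 -m jog '[[[0,-0.0025,-0.0003,-0.0169,0,0],[0,0,0,0,0,0]]]' >/dev/null;python3 -c "
from h import *
rep()"; done
```

```text
t 20.0 th 1.869 tcp [-0.0111  0.0466  0.3103] hinge [-0.0112  0.0005  0.1602] pin [-0.0111  0.0358  0.2749] F [-8.4 -0.2 -0.7] q [-0.94  0.75  0.93  1.63 -0.32  1.05 -1.47] open 23.8
t 20.25 th 1.886 tcp [-0.0111  0.0494  0.3094] hinge [-0.0113  0.0006  0.1602] pin [-0.0112  0.0379  0.2743] F [-8.2 -0.7 -3.2] q [-0.95  0.76  0.94  1.62 -0.31  1.06 -1.48] open 23.6
t 20.5 th 1.903 tcp [-0.0112  0.0518  0.3084] hinge [-0.0114  0.0005  0.16  ] pin [-0.0112  0.0397  0.2734] F [-7.  -2.1 -6.1] q [-0.96  0.77  0.95  1.62 -0.31  1.06 -1.49] open 23.6
```

```bash
python3 -m jog '[[[0,-0.0025,-0.0003,-0.0169,0,0],[0,-0.0007,0.002,0,0,0],[0,0,0,0,0,0]]]' >/dev/null;python3 -c "
from h import *
rep()";python3 -m jog '[[[0,-0.0007,0.002,0,0,0],[0,0,0,0,0,0]]]' >/dev/null;python3 -c "
from h import *
rep()"
```

```text
t 20.875 th 1.92 tcp [-0.0112  0.0543  0.3055] hinge [-0.0115  0.0007  0.158 ] pin [-0.0113  0.0417  0.2707] F [-6.1 -2.  -8.7] q [-0.97  0.78  0.95  1.62 -0.3   1.06 -1.5 ] open 23.3
t 21.125 th 1.919 tcp [-0.0111  0.0545  0.3042] hinge [-0.0113  0.0009  0.1567] pin [-0.0112  0.0419  0.2695] F [-8.1  0.3 -2.6] q [-0.97  0.78  0.95  1.62 -0.3   1.06 -1.5 ] open 23.3
```

```bash
python3 -m jog '[[[0,-0.0025,-0.0009,-0.0169,0,0],[0,0,0,0,0,0]]]' >/dev/null;python3 -c "
from h import *
rep()";python3 -m jog '[[[0,-0.0007,0.0019,0,0,0],[0,0,0,0,0,0]]]' >/dev/null;python3 -c "
from h import *
rep()"
```

```text
t 21.375 th 1.937 tcp [-0.0112  0.0568  0.3033] hinge [-0.0116  0.0005  0.1567] pin [-0.0113  0.0435  0.2688] F [-7.  -3.1 -9.1] q [-0.99  0.79  0.96  1.62 -0.3   1.06 -1.51] open 23.9
t 21.625 th 1.937 tcp [-0.0113  0.0566  0.3013] hinge [-0.0116  0.0005  0.1547] pin [-0.0113  0.0434  0.2667] F [-6.4 -2.6 -8.6] q [-0.98  0.79  0.96  1.62 -0.3   1.06 -1.51] open 23.6
```

```bash
python3 -m jog '[[[0,-0.0007,0.0019,0,0,0],[0,-0.0007,0.0019,0,0,0],[0,0,0,0,0,0]]]' >/dev/null;python3 -c "
from h import *
rep()";for i in 1 2 3; do python3 -m jog '[[[0,-0.0004,0.001,0,0,0],[0,0,0,0,0,0]]]' >/dev/null;python3 -c "
from h import *
rep()"; done
```

```text
t 22.0 th 1.937 tcp [-0.0112  0.0567  0.2971] hinge [-0.0116  0.0005  0.1505] pin [-0.0113  0.0434  0.2626] F [-5.5 -3.  -9.3] q [-0.98  0.8   0.96  1.63 -0.3   1.05 -1.51] open 23.7
t 22.25 th 1.937 tcp [-0.0112  0.0566  0.2962] hinge [-0.0116  0.0005  0.1496] pin [-0.0113  0.0434  0.2617] F [-6.  -2.9 -8.2] q [-0.98  0.8   0.95  1.63 -0.3   1.04 -1.51] open 23.9
t 22.5 th 1.937 tcp [-0.0112  0.0566  0.2957] hinge [-0.0115  0.0004  0.1491] pin [-0.0113  0.0433  0.2612] F [-7.6 -1.2 -4.6] q [-0.98  0.8   0.95  1.63 -0.3   1.04 -1.51] open 23.6
t 22.75 th 1.937 tcp [-0.0112  0.0565  0.2956] hinge [-0.0114  0.0004  0.149 ] pin [-0.0112  0.0433  0.2611] F [-10.1   0.2   2.6] q [-0.98  0.8   0.95  1.63 -0.3   1.04 -1.51] open 23.6
```

```bash
python3 -m jog '[[[0,0.0002,-0.0006,0,0,0],[0,0,0,0,0,0],[0,0,0,0,0,0],[0,0,0,0,0,0],[0,0,0,0,0,0]]]' 0.05; python3 -m jog '[[[0,0,-0.01,0,0,0],[0,0,-0.02,0,0,0],[0,0,-0.03,0,0,0],[0,0,-0.04,0,0,0],[0,0,-0.04,0,0,0],[0,0,-0.02,0,0,0],[0,0,0,0,0,0],[0,0,0,0,0,0]]]'
python3 - <<'E'
from h import *
for n in("side","top"):
    c=cam(n);th=np.arccos(-.0433/.12)
    print(n,proj(c,W(barpt(.174,th,.262-.1-.12*np.sin(th),x=-.01))))
    if n=="side":save(c,"pics/s9.png")
c=cam("wrist");save(c,"pics/w9.png")
a=cv2.imread("pics/s9.png")[110:270,270:430];a=cv2.resize(a,(400,400),interpolation=3);b=cv2.resize(cv2.imread("pics/w9.png"),(400,300))
o=np.zeros((400,800,3),np.uint8);o[:,:400]=a;o[:300,400:]=b;cv2.imwrite("pics/fin.png",np.clip(o*1.3,0,255).astype(np.uint8))
E
```

```text
clock: 23.38
tool_pos: [0.558, 0.136, 0.2951]
eef_rot: [0.982, 0.044, 0.009, 0.182]
contact_force: [-0.3, 0.7, 0.1]
opening: 0.566
finger_force: 0.0
clock: 24.38
tool_pos: [0.5521, 0.1926, 0.4438]
eef_rot: [0.982, 0.044, 0.008, 0.182]
contact_force: [0.0, -0.4, -0.3]
opening: 0.569
finger_force: 0.0
side [[319.87930108 136.27258118]]
top [[232.06891699 175.04959647]]
```

View pics/fin.png

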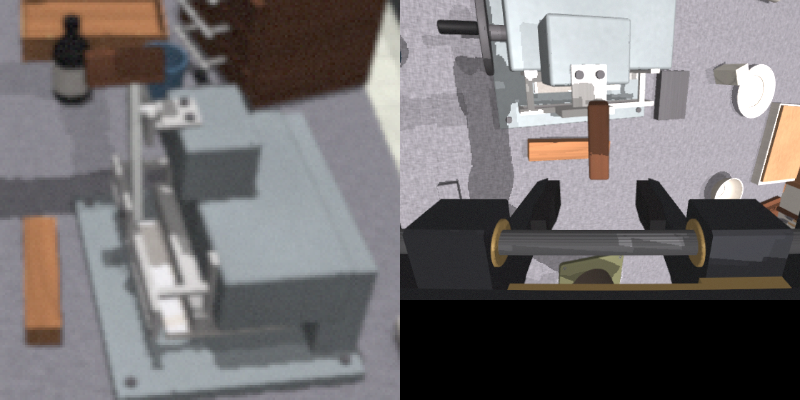

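The side view shows the bar standing on the plate, with its head at about (320, 136), where it should be with the pin fully in the notch. The guard is up, the robot is clear, and the bystanders have not moved.

```bash
python3 -c "
from plant import *
print(finish_job())"
```

```text
the job is handed in; nothing more can be done
None
```

The guard is propped open with the cross pin seated fully in the notch and the robot clear of everything; the job was handed in at about 24.5 s, after one extra let-go and re-grip of the T-handle with the guard still down.

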